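# Click a battery pack into the free charger, contacts down

## Robot

A 7-joint arm with a two-finger parallel gripper is mounted at the origin on a cart in front of the work surface, level with it; the furniture and walls round the work are solid. World frame = base frame: x ahead of the robot, y to its left, z up, the work surface at z = 0. Lengths are in m, angles in rad, forces in N, time in s.
With the tool pointing down it reaches from about 0.35 to 0.9 m from the base axis. Payload 8.1 kg.
Tool frame: the origin (TCP) lies between the finger pads; the fingertips stand 22 mm ahead of it and the grasp point (between the pads) lies 3 mm ahead of it (arm.tip_reach is the distance from the TCP to the fingertips, in m); z points along the fingers, y is the line along which they close (so a half turn about z gives the same grasp; the last joint's range is limited). The gripper opens to 92 mm and grips with 3 to 60 N. Pads are 19 mm wide; open, the fingers measure 130 mm over their backs; the gripper's body (75 mm by 190 mm) begins 47 mm behind the grasp point.
Start: joints at [1.117, 0.434, 0.025, 1.573, -0.012, 1.134, -0.075], TCP at [0.215, -0.587, 0.217] pointing down, gripper open.
Joint ranges: [-2.62, 2.62], [-0.44, 2.09], [-1.27, 1.32], [0.08, 2.57], [-1.32, 4.46], [0.12, 2], [-2.74, 2.74]. Speed limits (rad/s): [2.22, 2.22, 3.01, 3.01, 3.14, 3.14, 3.14].

## Interface

Orientations are given as a rotation vector (axis times angle).
In Python, from cell import telemetry, vision, job, arm gives the robot as it stands. The module is installed in compiled form; this text tells all that it offers.
- The arm moves only by the shell command python3 -m creep 'ROWS' [FORCE]. ROWS is text: rows parted by semicolons, each of 7 numbers parted by spaces: the finger opening in cm, from 0 to 9.18, then the shift along the tool's x, y, z in cm, then the turn, a rotation vector about the tool's x, y, z in degrees. A call has 1 to 5 rows; each row is the pose to reach, as a shift and turn from the pose commanded when the call began, along the tool's axes at that moment; what a row does not reach only later rows make up. A row lasts 1/8 s, in which the tool goes at most 62.5 mm and 10.7 degrees, less where a joint would pass 70% of its speed; a pose out of reach is approached as far as the arm can. A call with a gripper value outside its range is refused whole. The fingers move at their own pace and stop on an object; FORCE is the grip in N (left out, the last holds). Time passes only in rows, so rows that repeat a pose let the fingers close. It gives the time, the measured TCP pose, the force, the opening and the grip force at its end, in the units of the state.
- telemetry.observe(): the state, without advancing time (a new reading comes with each control period).
- vision.get_image(name): name is "scene" or "top" or "wrist"; returns the picture (384x512x3 uint8, red, green, blue); there is no depth.
- vision.camera_info(name): a dict with "fov_y" (degrees; the focal length in pixels is half the picture's height over the tangent of half this angle, whatever the lens; pixels are square), "cx", "cy" (the principal point, pixels), "extrinsics" (4x4, takes a point from camera to world coordinates). Camera axes: x right, y down, z forward; pixel columns grow to the right and rows downward; lengths in m; the calibration is good to about 2 mm. A picture is of the moment at which its call begins: read the wrist's pose just before it. camera_info takes no time and is no camera call; for the wrist camera it gives the pose at the moment of the call.
- job.sign_off(): hands the job in; it is judged then, once.
The state is a dict: "clock": time; "joints": joint angles; "dq": joint speeds; "joint_efforts": joint torques, N m; "position": TCP position; "ee_rot": TCP orientation; "force": force on the tool from outside, world axes, zero at the start; "ft_torque": the same for the moment, N m; "width": opening from 0.0 (shut) to 1.0 (fully open); "gripper_force": force on a finger pad.
Only numpy, scipy, OpenCV 4.12 (cv2) and the standard library are available. Lean on these libraries where they do the work, as an engineer would, in place of code of your own. Each camera call takes 0.05 s, during which the arm holds its last target. There are 200 camera calls.

## Task

The analyser's spare battery pack is standing on end on the bench: put it in the empty charger so that it charges, with its contact face down (label up) and its contact end against the brass pins of the sprung carriage. It must lie fully down in the pocket, held by the spring under the nose of the fixed catch at the other end, and be let go. Leave the pack in the other charger as it is.

Things in the scene. Friction and masses are not known exactly. Their poses are not given: they have to be found in the camera images.
- pack: Loose battery pack, black plastic, 120 x 52 x 26 mm, 0.22 to 0.37 kg. Origin in its middle; x along its length to the contact end, z out of the label face (grey-white label, ribs at the tail). It starts standing on its tail end, contact end up (origin 60 mm high), label face turned from the robot towards -y by 0.25 to 1.2 rad, bench round it free; it topples if pushed.
- pack_contacts (a point): Middle one of the pack's three brass strips, on the contact face (-z, away from the label): at (50, -11, -13) mm in the pack's frame. The strips lie at y = -20, -11, -2 mm at the contact end and turn up over it. The contact face also has a key groove along its whole length, 11 mm wide, 5 deep, centred at y = +11 mm.
- charger: The empty charger, grey plastic, fixed to the bench. Origin on the bench under the pocket's middle, z up, x along the pocket to the sprung carriage (away from the robot within 0.18 rad). Base 14 mm high, 86 wide, from x = -100 to +118 mm. Side cheeks, 55.6 mm apart flared tops to 45 mm high, stand at x -65 to -37 and beyond +38 mm (lead-in flares from +27); between, open for fingers.
- charger_pocket (a point): Middle of the pocket at floor height, 24 mm above the bench. Floor in two saddles, x -62 to -36 and +36 to +90 mm; between them a gap 10 mm deep for fingertips. A key rib (6 wide, 4 mm high, at y = +11 mm) fits the pack's groove; wrong face or end first, the pack stays 4 mm high. Seated, the pack is level, its origin at (-2, 0, +37) mm in the charger's frame, contacts at (48, -11, 24).
- charger_catch (a point): Tip of the fixed catch at the robot's end of the empty charger, in its frame at (-59, 0, 52.5) mm: a wall (inner face at x = -62 mm, top 56 mm above the bench) whose nose, 40 mm wide, reaches 3 mm over the pocket, underside 52.5 mm above the bench. It holds the seated pack's tail down; nothing here gives way.
- charger_carriage_face (a point): Middle of the face of the empty charger's contact carriage (grey block with three brass pins), at x = +53 mm in the charger's frame when at rest. Its nose reaches 6 mm towards the robot over the pocket, underside 54.5, top 59 mm above the bench. Housing round it: sides 57 mm apart from x = +52 mm, 63 mm high; hood 66 mm high from x = +88 mm.
- charger_carriage (a joint): How far the carriage is pushed back, m: 0 at rest, 0.018 at its stop, 0.005 with a seated pack. Spring: 3 N at first, +0.35 N per mm. The pocket is shorter than the pack: contact end goes in first under the carriage's nose, tail raised about 18 degrees; push the carriage back 9 to 13 mm, lower the tail past the catch and let the spring push the pack back under it.
- pack_full: A second, equal pack (same size and frame) already seated in the other charger, label up: it shows how a pack lies when it is in. It must stay there.
- charger_full: The other, equal charger (same frame), holding the second pack. The two chargers stand side by side, about 150 mm apart, in either order from left to right.
- microscope_b: Fixed microscope between the pack and the chargers, 280 x 155 mm, 360 high; origin on the bench under its middle, x along its length. Its cable lies on the bench from it to the front edge at y -0.04 to +0.02, up to 28 mm high. A centrifuge (fixed, round, 345 mm across, 277 high, centre x 0.64, y -0.57) bounds the free bench on the right.

How it is judged:
By the outcome, as a careful person would: the job done as asked, in the order asked, and still so for the second after the job is handed in, with the robot touching nothing.
It also fails if it takes over 64 s, if anything falls off the work surface, if the arm or the gripper's body presses on something with over 40 N, if the wrist force passes 120 N, or if a joint passes its speed limit or range.

## Working session

There is one attempt and no reset: what is moved stays moved. The work goes in short steps, Python scripts to look and compute and a shell command to move; the robot and the scene stay as the last step left them, time stands still between calls to the robot, and variables do not carry over. Pictures are saved under pics/ and viewed, at most 10 in all, crops included, and the job is handed in when it is done.

```bash
mkdir -p pics
cat > h.py <<'E'
import numpy as np, cv2
from scipy.spatial.transform import Rotation as R
from cell import telemetry, vision, job, arm
def cam(n):
    c=vision.camera_info(n); f=192/np.tan(np.radians(c['fov_y'])/2); return f,c['cx'],c['cy'],np.array(c['extrinsics'])
def snap(n,fn):
    c=cam(n); im=vision.get_image(n); cv2.imwrite('pics/'+fn,im[:,:,::-1]); return c
def ray(c,u,v):
    f,cx,cy,T=c; return T[:3,3],T[:3,:3]@np.array([(u-cx)/f,(v-cy)/f,1])
def atz(c,u,v,z):
    o,d=ray(c,u,v); return o+d*(z-o[2])/d[2]
def proj(c,p):
    f,cx,cy,T=c; q=T[:3,:3].T@(np.array(p)-T[:3,3]); return q[0]/q[2]*f+cx,q[1]/q[2]*f+cy
def st():
    s=telemetry.observe(); print(s['clock'],np.round(s['position'],4),np.round(s['ee_rot'],3),np.round(s['force'],1),s['width'],s['gripper_force']); return s
E
python3 - <<'E'
from h import *
s=st()
print(R.from_rotvec(s['ee_rot']).as_matrix().round(3))
for n in('top','scene'):
    c=snap(n,n+'0.png'); print(n,c[:3],c[3].round(3))
print(cam('wrist')[3].round(3))
a=[cv2.imread('pics/'+n+'0.png') for n in('top','scene')]
E
```

```text
0.0 [ 0.2146 -0.5865  0.2166] [-3.092e+00 -5.480e-01  1.000e-03] [-0.4  0.6  0.6] 0.9992400876351314 0.0
[[ 0.939  0.344 -0.001]
 [ 0.344 -0.939  0.001]
 [-0.    -0.002 -1.   ]]
top (np.float64(415.1578589408738), 257.1895429676102, 188.93103452295097) [[ 0.015 -0.991  0.13   0.367]
 [-0.999 -0.019 -0.03   0.02 ]
 [ 0.032 -0.13  -0.991  1.153]
 [ 0.     0.     0.     1.   ]]
scene (np.float64(499.72510272767835), 256.32021759622467, 193.0239696780569) [[-0.835 -0.204  0.511 -0.242]
 [-0.55   0.342 -0.762  1.111]
 [-0.019 -0.917 -0.398  0.671]
 [ 0.     0.     0.     1.   ]]
[[ 0.344 -0.897 -0.279  0.289]
 [-0.939 -0.329 -0.102 -0.559]
 [ 0.     0.297 -0.955  0.383]
 [ 0.     0.     0.     1.   ]]
```

View pics/top0.png

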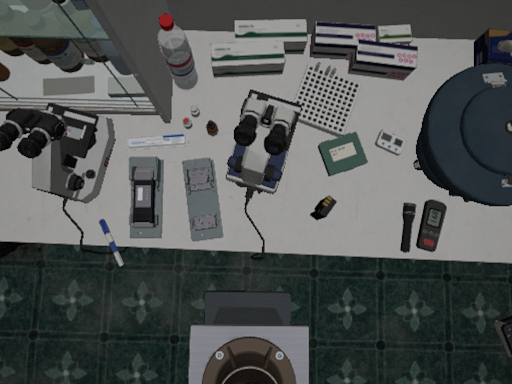

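View pics/scene0.png

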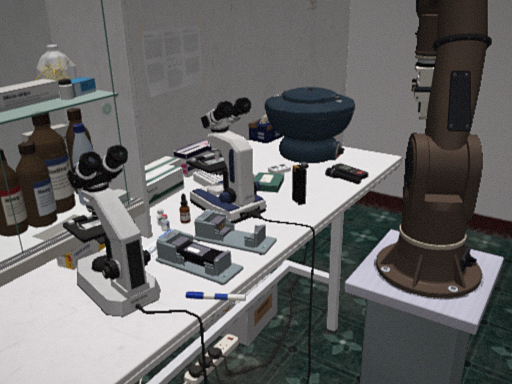

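The empty charger is the right one, around (202,198) in the top view. The pack stands near (323,207). I'll enlarge both areas.

Run:
```python
from h import *
im=cv2.imread('pics/top0.png')
a=cv2.resize(im[150:246,176:231],None,fx=6,fy=6,interpolation=cv2.INTER_CUBIC)
b=cv2.resize(im[185:233,300:348],None,fx=9,fy=9,interpolation=cv2.INTER_CUBIC)
o=np.zeros((576,330+432,3),np.uint8); o[:,:330]=a; o[:432,330:]=b
cv2.imwrite('pics/crop0.png',o)
```

```text
(no output)
```

View pics/crop0.png

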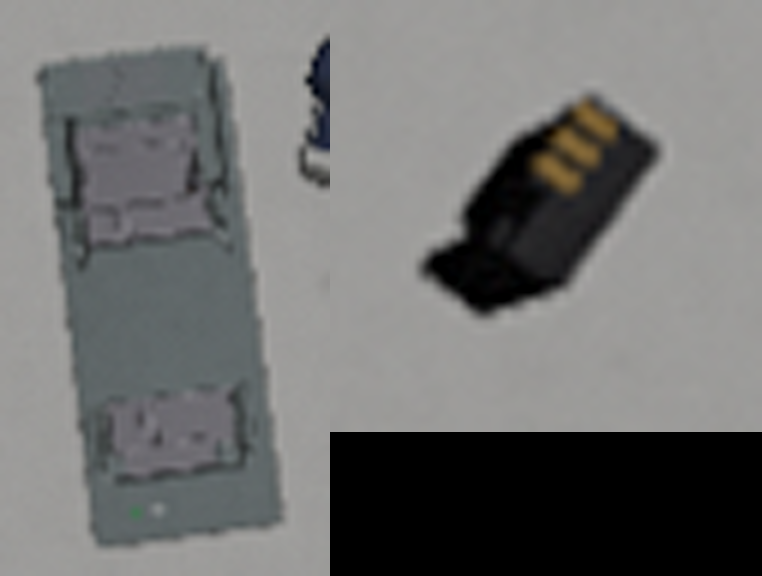

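The crop shows the pack's top face, with corners near (592,92), (660,150) and (567,288). The brass strips run along its upper-left edge, so the contact face points up-left. The charger's near base corners are at (97,546) and (284,522), and the far-left corner is at about (40,72).

Run:
```python
from h import *
from scipy.optimize import least_squares
c=cam('top')
P=lambda u,v:(300+(u-330+.5)/9-.5,185+(v+.5)/9-.5)
C=lambda u,v:(176+(u+.5)/6-.5,150+(v+.5)/6-.5)
def pack(p,q):
    x,y,psi=p; h=np.array([np.cos(psi),np.sin(psi),0]); yp=np.array([-h[1],h[0],0])
    return np.array([x,y,.06])+q[0]*np.array([0,0,1])+q[1]*yp-q[2]*h
obs=[((.06,-.026,-.013),P(592,92)),((.06,-.026,.013),P(660,150)),((.06,.026,.013),P(567,288)),((.06,-.0245,-.008),P(610,132)),((-.06,.026,-.013),P(422,266)),((-.06,.026,.013),P(485,315))]
f=lambda p:np.ravel([np.subtract(proj(c,pack(p,q)),o) for q,o in obs])
r=least_squares(f,[.4,-.14,.7]); print('pack',r.x,r.fun.round(1))
def ch(p,q):
    x,y,a=p; return np.array([x+np.cos(a)*q[0]-np.sin(a)*q[1],y+np.sin(a)*q[0]+np.cos(a)*q[1],q[2]])
obs2=[((-.1,.043,.014),C(97,546)),((-.1,-.043,.014),C(284,522)),((.118,.043,.014),C(40,72))]
f=lambda p:np.ravel([np.subtract(proj(c,ch(p,q)),o) for q,o in obs2])
r2=least_squares(f,[.42,.15,0]); print('ch',r2.x,r2.fun.round(1))
s=st(); d=R.from_rotvec(s['ee_rot']).as_matrix().T@(np.r_[r.x[:2],.08]-s['position']); print(d)
print('mic',atz(c,230,180,0),atz(c,275,190,0))
```

```text
pack [ 0.4618106  -0.18806641  0.93189798] [ 0.4  0.2  1.1  0.1 -0.7  1.1 -0.4 -2.5 -0.4  0.5  0.   0.7]
ch [0.47737054 0.13337117 0.14944209] [-0.3 -0.1  0.1 -0.4  0.2  0.5]
0.1 [ 0.2146 -0.5865  0.2166] [-3.092e+00 -5.480e-01  1.000e-03] [ 0.1 -0.3 -0.2] 0.9991770478140669 0.0
[ 0.36911699 -0.28904335  0.13697935]
mic [0.54198586 0.0610981  0.        ] [ 0.51610516 -0.06552551  0.        ]
```

```bash
python3 -m creep '9 5 -4 0 0 0 -8;9 10 -8 0 0 0 -16;9 15 -12 0 0 0 -24;9 20 -16 0 0 0 -33.3;9 24 -19.5 0 0 0 -33.3' 20
python3 - <<'E'
from h import *
s=st(); print(s['joints']); Rm=R.from_rotvec(s['ee_rot'])
h=np.array([np.cos(.932),np.sin(.932),0]); z=(h-[0,0,1])/2**.5; y=np.array([h[1],-h[0],0]); M=np.c_[np.cross(y,z),y,z]
t=np.array([.462,-.188,.065])-.12*z
print(Rm.inv().apply(t-s['position'])*100,np.degrees((Rm.inv()*R.from_matrix(M)).as_rotvec()))
E
```

```text
clock: 0.72
position: [0.3739, -0.3193, 0.2172]
ee_rot: [-2.805, -1.415, -0.0]
force: [1.2, -0.7, 0.5]
width: 0.98
gripper_force: 0.0
0.725 [ 0.3739 -0.3193  0.2172] [-2.805 -1.415 -0.   ] [ 1.2 -0.7  0.5] 0.979800276225765 0.0
[ 0.78752573  0.23414495 -0.22863196  1.87428636  0.06088542  1.03984377
 -0.1020406 ]
[ 7.31140938 -0.73915604  6.74005842] [-0.06044641 44.99343037  0.14599821]
```

```bash
python3 -m creep '9 1.5 -0.2 1.3 0 10 0;9 3 -0.3 2.7 0 20 0;9 4.5 -0.5 4 0 30 0;9 6 -0.6 5.5 0 40 0;9 7.3 -0.74 6.7 0 45 0'
python3 - <<'E'
from h import *
c=snap('wrist','w1.png');s=st(); print(s['joints'])
np.save('w1.npy',np.r_[c[:3],c[3].ravel()])
E
```

```text
clock: 1.35
position: [0.4098, -0.2595, 0.1489]
ee_rot: [-2.343, -1.171, -0.975]
force: [0.0, 0.3, 0.1]
width: 0.98
gripper_force: 0.0
1.4 [ 0.4089 -0.258   0.1468] [-2.338 -1.166 -0.976] [-1.3 -0.1 -3.4] 0.9802836518692292 0.0
[ 1.26744591  0.55371706 -0.37835344  1.95377616 -0.66673067  1.03222225
  0.72945291]
```

View pics/w1.png

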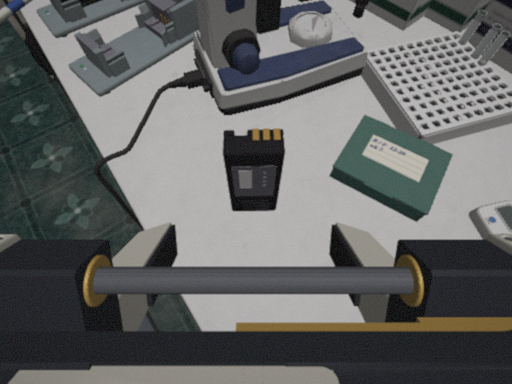

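The pack stands upright, label towards the gripper. The label face's corners are at about (225,152), (284,150), (275,209) and (233,211), and the top's back corners are at (225,131) and (282,129).

```bash
cat >> h.py <<'E'
def pack(p,q):
    x,y,psi=p; h=np.array([np.cos(psi),np.sin(psi),0]); yp=np.array([-h[1],h[0],0])
    return np.array([x,y,.06])+q[0]*np.array([0,0,1])+q[1]*yp-q[2]*h
def go(pos,M,s):
    Rm=R.from_rotvec(s['ee_rot']); print('shift cm',(Rm.inv().apply(pos-s['position'])*100).round(2),'turn',np.degrees((Rm.inv()*R.from_matrix(M)).as_rotvec()).round(2))
def tilt(psi,deg):
    h=np.array([np.cos(psi),np.sin(psi),0]); a=np.radians(deg); z=h*np.sin(a)-np.array([0,0,np.cos(a)]); y=np.array([h[1],-h[0],0]); return np.c_[np.cross(y,z),y,z]
E
python3 - <<'E'
from h import *
from scipy.optimize import least_squares
a=np.load('w1.npy'); c=(*a[:3],a[3:].reshape(4,4))
obs=[((.06,.026,.013),(225,152)),((.06,-.026,.013),(284,150)),((-.06,-.026,.013),(275,209.5)),((-.06,.026,.013),(233,211)),((.06,.026,-.013),(225,131)),((.06,-.026,-.013),(282,129))]
f=lambda p:np.ravel([np.subtract(proj(c,pack(p,q)),o) for q,o in obs])
r=least_squares(f,[.46,-.19,.93]); print('pack',r.x,r.fun.round(1))
x,y,psi=r.x; s=st(); M=tilt(psi,45)
g=pack(r.x,(.0,0,.009)); go(g-.003*M[:,2],M,s)
E
```

```text
pack [ 0.46388288 -0.18697009  0.96899492] [-2.   1.5  2.2  1.4  1.2  0.6 -1.   0.7 -1.8 -2.5  1.4 -2.4]
1.4 [ 0.4089 -0.258   0.1468] [-2.338 -1.166 -0.976] [-1.3 -0.1 -3.4] 0.9802836518692292 0.0
shift cm [-0.51  0.23 11.55] turn [ 1.45 -0.46 -1.89]
```

```bash
python3 -m creep '9 -0.2 0.1 3.5 0.7 0 -1;9 -0.4 0.2 7 0.7 0 -1;9 -0.5 0.2 10 0.7 0 -1;9 -0.5 0.2 11.5 0.7 0 -1;9 -0.5 0.2 11.5 0.7 0 -1'
python3 -m creep '4 0 0 0 0 0 0;4 0 0 0 0 0 0;4 0 0 0 0 0 0;4 0 0 0 0 0 0;4 0 0 0 0 0 0' 30
```

```text
clock: 2.02
position: [0.4588, -0.1965, 0.0655]
ee_rot: [-2.325, -1.204, -0.966]
force: [-0.1, 0.5, 0.6]
width: 0.98
gripper_force: 0.0
clock: 2.65
position: [0.4585, -0.1971, 0.0655]
ee_rot: [-2.327, -1.203, -0.966]
force: [-1.8, -0.1, -0.1]
width: 0.485
gripper_force: 5.5
```

```bash
python3 -m creep '4 0 0 0 0 0 0;4 0 0 0 0 0 0' 30
python3 - <<'E'
from h import *
snap('wrist','w2.png');st()
E
```

```text
clock: 2.9
position: [0.4588, -0.1973, 0.0654]
ee_rot: [-2.327, -1.203, -0.966]
force: [-0.4, -0.4, 0.5]
width: 0.439
gripper_force: 0.2
2.95 [ 0.4588 -0.1972  0.0655] [-2.327 -1.203 -0.966] [-0.8 -0.7  0.3] 0.4350107412577108 0.22126915442640893
```

View pics/w2.png

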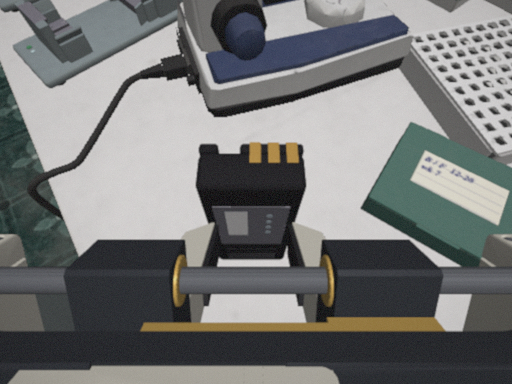

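The fingers have shut to 40 mm in front of the pack, which is still standing. The label-face corners are at about (198,186), (304,187), (287,258) and (217,257), and the top's back corners are at (200,148) and (302,147). I'll refit.

Run:
```python
from h import *
from scipy.optimize import least_squares
c=cam('wrist')
obs=[((.06,.026,.013),(198,186)),((.06,-.026,.013),(304,187)),((-.06,-.026,.013),(287,258)),((-.06,.026,.013),(217,257)),((.06,.026,-.013),(200,148)),((.06,-.026,-.013),(302,147))]
f=lambda p:np.ravel([np.subtract(proj(c,pack(p,q)),o) for q,o in obs])
r=least_squares(f,[.46,-.19,.93]); print('pack',r.x,r.fun.round(1))
s=st(); x,y,psi=r.x;h=np.array([np.cos(psi),np.sin(psi)]); print('h along',h@(s['position'][:2]-r.x[:2]))
tip=s['position']+.022*R.from_rotvec(s['ee_rot']).as_matrix()[:,2]; print('tip',tip, proj(c,tip),proj(c,s['position']))
im=cv2.imread('pics/top0.png'); c=snap('top','top1.png')
i=cv2.imread('pics/top1.png')[165:235,290:360]; cv2.imwrite('pics/top1c.png',cv2.resize(i,None,fx=8,fy=8,interpolation=cv2.INTER_CUBIC))
```

```text
pack [ 0.46438074 -0.18562053  0.95528039] [-4.2  3.6  4.7  2.7 -3.6 -0.1  2.   0.9 -1.5 -5.3  2.  -4.1]
2.95 [ 0.4588 -0.1972  0.0655] [-2.327 -1.203 -0.966] [-0.8 -0.7  0.3] 0.4350107412577108 0.22126915442640893
h along -0.01270377760787645
tip [ 0.46785938 -0.18458973  0.04989191] (np.float64(254.53335455418613), np.float64(216.13331414288123)) (np.float64(254.73547654246602), np.float64(230.01562827990722))
```

View pics/top1c.png

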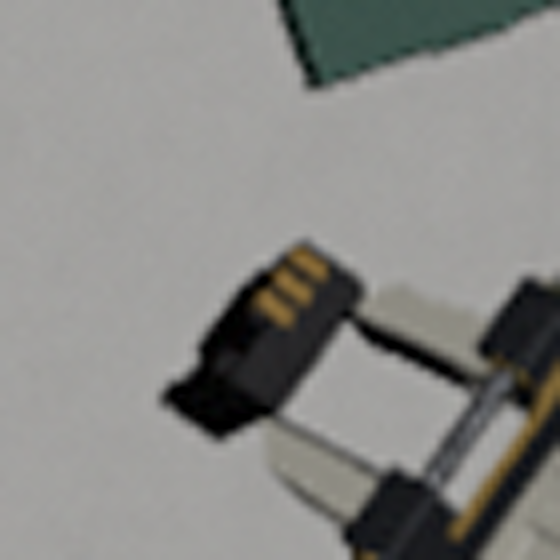

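Run:
```python
from h import *
from scipy.optimize import least_squares
a=np.load('w1.npy'); c1=(*a[:3],a[3:].reshape(4,4)); c2=cam('wrist'); ct=cam('top')
k=[(1,1,1),(1,-1,1),(-1,-1,1),(-1,1,1),(1,1,-1),(1,-1,-1)]
o1=[(225,152),(284,150),(275,209.5),(233,211),(225,131),(282,129)]
o2=[(198,186),(304,187),(287,258),(217,257),(200,148),(302,147)]
P=lambda u,v:(300+(u-330+.5)/9-.5,185+(v+.5)/9-.5)
ot=[((1,-1,-1),P(592,92)),((1,-1,1),P(660,150)),((1,1,1),P(567,288)),((-1,1,-1),P(422,266)),((-1,1,1),P(485,315))]
def f(p,sets,dims=None):
    d=p[3:6] if dims is None else dims
    out=[]
    for c,obs in sets:
        for q,o in obs:
            w=np.array(q)*d; w[0]+=d[0]-.06; out.append(np.subtract(proj(c,pack(p[:3],w)),o))
    return np.ravel(out)
S1=(c1,list(zip(k,o1)));S2=(c2,list(zip(k,o2)));ST=(ct,ot)
for n,S in (('1',[S1]),('2',[S2]),('t',[ST]),('all',[S1,S2,ST])):
    r=least_squares(f,[.46,-.19,.95,.06,.026,.013],args=(S,),x_scale=[.1,.1,1,.05,.02,.01]); print(n,r.x.round(4),r.fun.round(1))
print(c2[:3])
```

```text
1 [ 0.4632 -0.1879  0.9689  0.0604  0.0244  0.0109] [-0.2  0.   0.2  0.  -0.3 -0.1  0.4 -0.  -0.1 -0.1 -0.1  0.1]
2 [ 0.4641 -0.186   0.9552  0.0598  0.0251  0.011 ] [-1.9  1.3  2.3  0.4 -4.8 -1.9  3.2 -0.9  0.  -0.6  0.5  0.6]
t [ 0.4625 -0.1869  0.9579  0.0629  0.024   0.0124] [-0.2  0.4  0.4 -0.2 -0.2 -0.  -0.2  0.   0.1 -0.2]
all [ 0.4637 -0.1867  0.959   0.0602  0.0248  0.011 ] [-1.1 -1.1  0.1 -0.7 -0.3 -0.8 -0.3 -1.1 -0.7 -1.3  0.1 -0.7 -1.3  2.1
  2.3  0.8 -5.  -1.1  3.7  0.1  0.4  0.1  0.4  0.9 -0.1  0.3 -0.5 -1.1
 -1.3 -0.5  0.   0.1 -0.5 -0.7]
(np.float64(298.850949702294), 252.97513416087605, 187.93968561259987)
```

Run:
```python
from h import *
print(arm.tip_reach,dir(arm)[-8:])
i=cv2.imread('pics/w2.png')[130:310,160:350]; cv2.imwrite('pics/w2c.png',cv2.resize(i,None,fx=3.3,fy=3.3,interpolation=cv2.INTER_CUBIC))
```

```text
0.022 ['__reduce_ex__', '__repr__', '__setattr__', '__sizeof__', '__str__', '__subclasshook__', '__weakref__', 'tip_reach']
```

View pics/w2c.png

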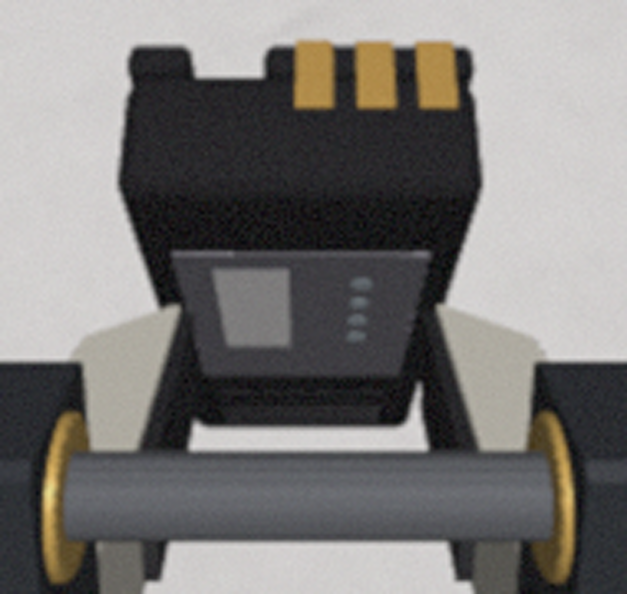

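The fingers straddle the pack sides, so the opening value seems to read low. I'll close further and watch the force.

```bash
python3 -m creep '3 0 0 0 0 0 0;2.5 0 0 0 0 0 0;2 0 0 0 0 0 0' 30
```

```text
clock: 3.38
position: [0.4587, -0.1971, 0.0655]
ee_rot: [-2.327, -1.203, -0.966]
force: [-0.4, -0.7, -0.2]
width: 0.232
gripper_force: 0.2
```

Run:
```python
from h import *
snap('wrist','w3.png'); snap('scene','s3.png'); snap('top','t3.png')
i=cv2.imread('pics/w3.png')[110:320,140:370]; i=cv2.resize(i,(438,400),interpolation=cv2.INTER_CUBIC)
s=cv2.imread('pics/s3.png')[130:230,250:350]; s=cv2.resize(s,(350,350),interpolation=cv2.INTER_CUBIC)
o=np.zeros((400,790,3),np.uint8); o[:,:438]=i; o[:350,438:788]=s
cv2.imwrite('pics/c3.png',o)
c=cam('scene'); print(proj(c,(.4637,-.187,0)),proj(c,(.4637,-.187,.12)),proj(c,st()['position']+.022*R.from_rotvec([-2.327,-1.203,-.966]).as_matrix()[:,2]))
```

```text
3.525 [ 0.4587 -0.1971  0.0655] [-2.327 -1.203 -0.966] [ 0.7 -0.5  0.3] 0.21890284322863943 0.21844415095984004
(np.float64(298.75577515772534), np.float64(201.67296565072866)) (np.float64(299.32517049948723), np.float64(166.8658685811998)) (np.float64(297.47777110117175), np.float64(187.45610112397245))
```

View pics/c3.png

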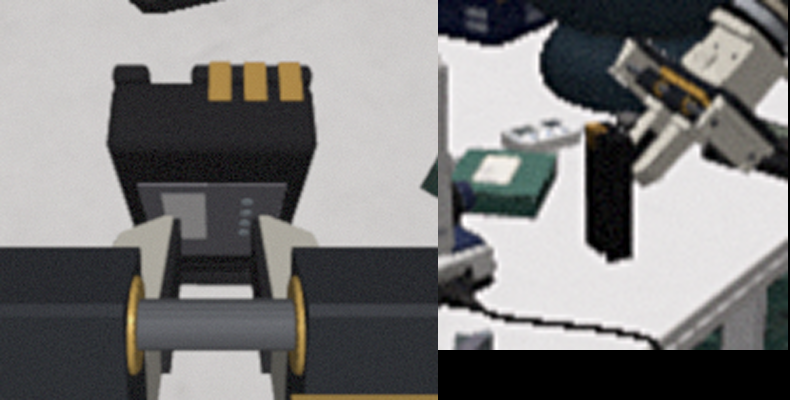

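Run:
```python
from h import *
s=st(); M=R.from_rotvec(s['ee_rot']).as_matrix(); c=cam('scene'); w=cam('wrist')
for d in (0,.01,.02,.03):
  for sx in(-1,1):
    p=s['position']+M@[sx*.0095,-.010,.022-d]; q=s['position']+M@[sx*.0095,-.022,.022-d]
    print(d,sx,np.round(proj(c,p),1),np.round(proj(c,q),1),'wrist',np.round(proj(w,p),1),np.round(proj(w,q),1))
```

```text
3.525 [ 0.4587 -0.1971  0.0655] [-2.327 -1.203 -0.966] [ 0.7 -0.5  0.3] 0.21890284322863943 0.21844415095984004
0 -1 [300.7 190.2] [302.4 191.6] wrist [240.1 228.8] [222.8 228.8]
0 1 [297. 187.] [298.6 188.3] wrist [239.8 203.1] [222.  203.1]
0.01 -1 [302.8 187.8] [304.4 189.2] wrist [239.5 235.3] [221.4 235.2]
0.01 1 [299.  184.6] [300.7 185.9] wrist [239.1 208.5] [220.5 208.5]
0.02 -1 [304.8 185.4] [306.5 186.8] wrist [238.8 242.4] [219.8 242.4]
0.02 1 [301.1 182.2] [302.7 183.5] wrist [238.4 214.4] [218.8 214.4]
0.03 -1 [306.8 183. ] [308.5 184.3] wrist [238.1 250.3] [218.  250.2]
0.03 1 [303.1 179.7] [304.8 181.1] wrist [237.6 221. ] [216.9 221. ]
```

Run:
```python
from h import *
s=st(); M=R.from_rotvec(s['ee_rot']).as_matrix(); c=cam('scene')
for d in (0,.03):
  for sx in(-1,1):
   for sy in (-1,1):
    u,v=proj(c,s['position']+M@[sx*.0375,sy*.095,-.044-d]); print(d,sx,sy,round(438+(u-250)*3.5),round((v-130)*3.5))
```

```text
3.525 [ 0.4587 -0.1971  0.0655] [-2.327 -1.203 -0.966] [ 0.7 -0.5  0.3] 0.21890284322863943 0.21844415095984004
0 -1 -1 727 206
0 -1 1 630 135
0 1 -1 675 158
0 1 1 581 91
0.03 -1 -1 750 180
0.03 -1 1 651 111
0.03 1 -1 698 131
0.03 1 1 602 66
```

The scene and wrist views agree that the real gripper sits about 31 mm behind the reported TCP along tool z. I'll open, advance by that much and grasp again.

```bash
python3 -m creep '9 0 0 -1 0 0 0;9 0 0 -1 0 0 0;9 0 0 -1 0 0 0;9 0 0 -1 0 0 0'
python3 - <<'E'
from h import *
s=st(); p=(.4637,-.187,.957); M=tilt(p[2],45); go(pack(p,(0,0,.008))+.028*M[:,2],M,s)
E
```

```text
clock: 4.03
position: [0.4546, -0.2027, 0.0725]
ee_rot: [-2.326, -1.203, -0.966]
force: [1.1, -0.0, -0.2]
width: 0.604
gripper_force: 0.0
4.025 [ 0.4546 -0.2027  0.0725] [-2.326 -1.203 -0.966] [ 1.1 -0.  -0.2] 0.6043718197778133 0.0
shift cm [-0.17 -0.19  4.4 ] turn [ 0.31 -0.   -0.01]
```

```bash
python3 -m creep '9 0 0 0 0 0 0;9 0 0 0 0 0 0;9 0 0 0 0 0 0;9 -0.1 -0.1 1.5 0 0 0;9 -0.2 -0.2 3 0 0 0'
python3 -m creep '9 0 0 0.7 0 0 0;9 0 0 1.4 0 0 0;5 0 0 1.4 0 0 0;4.5 0 0 1.4 0 0 0;4.5 0 0 1.4 0 0 0' 30
python3 -m creep '4 0 0 0 0 0 0;4 0 0 0 0 0 0;4 0 0 0 0 0 0;4 0 0 0 0 0 0'
```

```text
clock: 4.65
position: [0.4648, -0.1848, 0.0491]
ee_rot: [-2.327, -1.203, -0.966]
force: [0.6, -0.3, 0.3]
width: 0.98
gripper_force: 0.0
clock: 5.28
position: [0.4703, -0.178, 0.0402]
ee_rot: [-2.327, -1.203, -0.966]
force: [-0.0, -0.4, 0.1]
width: 0.704
gripper_force: 0.0
clock: 5.78
position: [0.4705, -0.1779, 0.0402]
ee_rot: [-2.327, -1.203, -0.967]
force: [-0.4, -1.4, 4.0]
width: 0.565
gripper_force: 30.0
```

Gripped at 52 mm and 30 N. Next I'll lift and start tipping the pack.

```bash
python3 -m creep '4 3 0 -3 0 0 0;4 7 0 -7 0 0 0;4 9 0 -9 0 -10 0;4 10 0 -10 0 -20 0;4 10 0 -10 0 -30 0'
python3 - <<'E'
from h import *
s=st(); M=tilt(.6,-30); go(np.array([.45,-.2,.18])+.028*M[:,2],M,s)
E
```

```text
clock: 6.4
position: [0.47, -0.1781, 0.1832]
ee_rot: [-2.676, -1.38, -0.35]
force: [-0.4, 1.2, -5.0]
width: 0.562
gripper_force: 30.0
6.4 [ 0.47   -0.1781  0.1832] [-2.676 -1.38  -0.35 ] [-0.4  1.2 -5. ] 0.5621792831510031 29.984256501775235
shift cm [-4.81 -0.86  1.57] turn [  3.2  -44.29  20.4 ]
```

```bash
python3 -m creep '4 -1 -0.2 0 0.6 -9 4;4 -2 -0.3 0.5 1.3 -18 8;4 -3 -0.5 1 1.9 -27 12;4 -4 -0.7 1.3 2.6 -36 16;4 -4.8 -0.9 1.6 3.2 -44.3 20.4'
python3 - <<'E'
from h import *
s=st(); print(s['joints'].round(2)); M=tilt(.3,-45); go(np.array([.45,-.2,.08])+.028*M[:,2],M,s)
E
```

```text
clock: 7.02
position: [0.438, -0.2059, 0.1534]
ee_rot: [2.767, 0.859, -0.745]
force: [0.5, -0.5, -3.2]
width: 0.564
gripper_force: 30.0
7.025 [ 0.438  -0.2059  0.1534] [ 2.767  0.859 -0.745] [ 0.5 -0.5 -3.2] 0.5642765448357159 29.984315705951303
[ 0.11  0.52 -0.04  1.75  0.34  1.32 -1.07]
shift cm [ 4.18 -0.36  8.35] turn [ 10.35 -14.77  13.87]
```

```bash
python3 -m creep '4 1.4 -0.1 2.8 3.4 -4.9 4.6;4 2.8 -0.2 5.6 6.9 -9.8 9.2;4 4.2 -0.4 8.3 10.3 -14.8 13.9;4 4.2 -0.4 8.3 10.3 -14.8 13.9'
python3 - <<'E'
from h import *
s=st(); M=tilt(.3,-45); go(np.array([.45,-.2,.024])+.028*M[:,2],M,s)
print('up',R.from_rotvec(s['ee_rot']).as_matrix().T@[0,0,1])
E
```

```text
clock: 7.52
position: [0.4296, -0.2049, 0.0564]
ee_rot: [2.77, 0.423, -1.155]
force: [0.1, 0.9, -3.3]
width: 0.562
gripper_force: 30.0
7.525 [ 0.4296 -0.2049  0.0564] [ 2.77   0.423 -1.155] [ 0.1  0.9 -3.3] 0.5623674470485572 29.987036681268364
shift cm [3.79 0.16 3.6 ] turn [-0.19  0.22  0.26]
up [-0.70984212 -0.00556957 -0.7043388 ]
```

```bash
python3 -m creep '4 1.5 0 1.5 0 0 0;4 2.8 0 2.7 0 0 0;4 3.2 0.1 3.1 0 0 0;4 3.4 0.1 3.3 0 0 0'; python3 -m creep '4 0.15 0 0.15 0 0 0;4 0.3 0 0.3 0 0 0;4 0.3 0 0.3 0 0 0'
```

```text
clock: 8.02
position: [0.4329, -0.2063, 0.0137]
ee_rot: [2.774, 0.421, -1.141]
force: [-0.4, 0.1, -3.4]
width: 0.564
gripper_force: 30.0
clock: 8.4
position: [0.4328, -0.2061, 0.0091]
ee_rot: [2.774, 0.421, -1.143]
force: [-0.5, -0.2, -3.9]
width: 0.567
gripper_force: 30.0
```

```bash
python3 -m creep '4 0.15 0 0.15 0 0 0;4 0.3 0 0.3 0 0 0;4 0.3 0 0.3 0 0 0'
python3 - <<'E'
from h import *
snap('wrist','w4.png')
snap('scene','s4.png')
E
```

```text
clock: 8.78
position: [0.4327, -0.2061, 0.0046]
ee_rot: [2.773, 0.421, -1.143]
force: [-0.2, 0.2, -2.9]
width: 0.564
gripper_force: 30.0
```

```bash
python3 -m creep '4 0.08 0 0.08 0 0 0;4 0.15 0 0.15 0 0 0;4 0.15 0 0.15 0 0 0';  python3 -m creep '4 0.07 0 0.07 0 0 0;4 0.14 0 0.14 0 0 0;4 0.14 0 0.14 0 0 0'
```

```text
clock: 9.25
position: [0.4328, -0.2061, 0.0028]
ee_rot: [2.773, 0.421, -1.143]
force: [1.2, 0.5, -0.9]
width: 0.565
gripper_force: 30.0
clock: 9.62
position: [0.4328, -0.2061, 0.0027]
ee_rot: [2.772, 0.42, -1.144]
force: [2.0, 2.6, 15.8]
width: 0.565
gripper_force: 30.0
```

```bash
python3 -m creep '4 -0.1 0 -0.1 0 0 0;6.5 -0.1 0 -0.1 0 0 0;9 -0.1 0 -0.1 0 0 0;9 -0.1 0 -0.1 0 0 0;9 -0.1 0 -0.1 0 0 0'; python3 -m creep '9 0 0 0 0 0 0;9 0 0 -2 0 0 0;9 0 0 -4 0 0 0;9 0 0 -8 0 0 0;9 0 0 -12 0 0 0'
python3 - <<'E'
from h import *
s=st(); M=tilt(.3,0); go(np.array([.43,-.2,.15]),M,s)
E
```

```text
clock: 10.25
position: [0.4327, -0.2061, 0.002]
ee_rot: [2.773, 0.421, -1.143]
force: [-0.0, -0.2, 0.3]
width: 0.945
gripper_force: 0.0
clock: 10.88
position: [0.514, -0.181, 0.0881]
ee_rot: [2.773, 0.421, -1.144]
force: [0.2, -0.7, 0.4]
width: 0.98
gripper_force: 0.0
10.875 [ 0.514  -0.181   0.0881] [ 2.773  0.421 -1.144] [ 0.2 -0.7  0.4] 0.9804998193072691 0.0
shift cm [-10.45  -0.68   1.66] turn [-0.1  44.8   0.06]
```

```bash
python3 -m creep '9 -2 -0.1 -1.5 0 0 0;9 -4 -0.3 -1 0 10 0;9 -6 -0.4 0 0 20 0;9 -8 -0.5 1 0 30 0;9 -10.4 -0.7 1.6 0 40 0'; python3 -m creep '9 0 0 0 0 4.8 0;9 0 0 0 0 4.8 0';python3 - <<'E'
from h import *
c=snap('wrist','w5.png'); st(); print(proj(c,(.45,-.2,.013)))
E
```

```text
clock: 11.5
position: [0.4286, -0.2005, 0.1499]
ee_rot: [3.092, 0.467, -0.121]
force: [-0.0, -1.3, 0.5]
width: 0.982
gripper_force: 0.0
clock: 11.75
position: [0.4276, -0.201, 0.1499]
ee_rot: [-3.106, -0.464, 0.0]
force: [0.0, 0.4, 1.1]
width: 0.982
gripper_force: 0.0
11.8 [ 0.429  -0.2003  0.1496] [-3.105e+00 -4.670e-01  2.000e-03] [ 0.2  0.1 -1.2] 0.9806058210040471 0.0
(np.float64(258.4274602310472), np.float64(153.47605714451998))
```

View pics/w5.png

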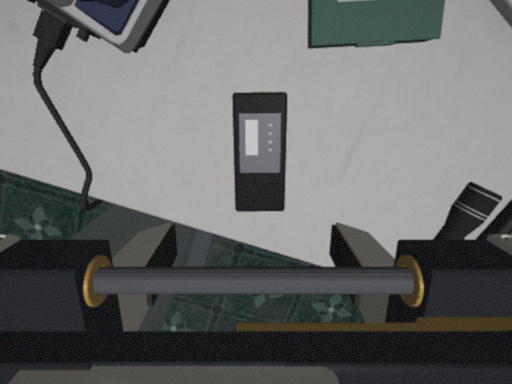

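The pack lies label up with its contact end ahead. The top-face corners are at about (233,93), (287,93), (285,211) and (236,211).

Run:
```python
from h import *
c=cam('wrist')
q=[atz(c,u,v,.026) for u,v in((233,93),(287,93),(285,211),(236,211))]
f=(q[0]+q[1])/2; b=(q[2]+q[3])/2; m=(f+b)/2; psi=np.arctan2(*(f-b)[1::-1]); print(m,psi,np.linalg.norm(f-b),np.linalg.norm(q[0]-q[1]))
s=st(); M=tilt(psi,0); h=M[:,0]
go(m-.01*h+np.array([0,0,-.026+.019])-[0,0,.028],M,s)
```

```text
[ 0.45228679 -0.2006056   0.026     ] 0.31085460899034606 0.11721723251091597 0.04997749808568764
11.8 [ 0.429  -0.2003  0.1496] [-3.105e+00 -4.670e-01  2.000e-03] [ 0.2  0.1 -1.2] 0.9806058210040471 0.0
shift cm [ 1.23  0.75 15.86] turn [-0.08  0.05 -0.69]
```

```bash
python3 -m creep '9 0.6 0.4 5 0 0 -0.7;9 1.2 0.75 10 0 0 -0.7;9 1.2 0.75 13 0 0 -0.7;9 1.2 0.75 15 0 0 -0.7;9 1.2 0.75 15.5 0 0 -0.7'; python3 -m creep '4.5 0 0 0.1 0 0 0;4 0 0 0.1 0 0 0;4 0 0 0.1 0 0 0;4 0 0 0.1 0 0 0;4 0 0 0.1 0 0 0' 40;  python3 -m creep '4 0 0 0 0 0 0;4 0 0 0 0 0 0;4 0 0 0 0 0 0'
```

```text
clock: 12.42
position: [0.4438, -0.2018, -0.0078]
ee_rot: [-3.099, -0.492, 0.006]
force: [-0.1, -0.1, 0.4]
width: 0.978
gripper_force: 0.0
clock: 13.05
position: [0.444, -0.2032, -0.0064]
ee_rot: [-3.102, -0.489, -0.001]
force: [-1.7, 0.0, 6.0]
width: 0.562
gripper_force: 40.0
clock: 13.42
position: [0.4441, -0.2032, -0.0064]
ee_rot: [-3.102, -0.489, -0.001]
force: [-1.1, 1.0, 7.2]
width: 0.565
gripper_force: 40.0
```

```bash
python3 -m creep '4 0 0 -5 0 0 0;4 -2 0 -10 0 0 0;4 -5 0 -16 0 0 0;4 -7 0 -21 0 0 0;4 -7 0 -21 0 0 0'
python3 - <<'E'
from h import *
s=st(); M=tilt(.149,0); go(np.array([.37,.117,.21]),M,s)
E
```

```text
clock: 14.05
position: [0.3776, -0.2268, 0.2067]
ee_rot: [3.101, 0.485, 0.008]
force: [0.3, 0.5, -3.8]
width: 0.565
gripper_force: 40.0
14.05 [ 0.3776 -0.2268  0.2067] [3.101 0.485 0.008] [ 0.3  0.5 -3.8] 0.565019500077876 39.986001178622246
shift cm [  9.77 -32.97  -0.39] turn [ 0.16 -0.3   9.24]
```

```bash
python3 -m creep '4 1.6 -5.5 0 0 0 3;4 3.2 -11 0 0 0 6;4 4.9 -16.5 0 0 0 9.2;4 6.5 -22 0 0 0 9.2;4 8.2 -27.5 0 0 0 9.2'; python3 -m creep '4 0.8 -5.6 -0.4 0.2 0 0;4 0.8 -5.6 -0.4 0.2 0 0;4 0.8 -5.6 -0.4 0.2 0 0'
python3 - <<'E'
from h import *
s=st();c=snap('wrist','w6.png'); np.save('w6.npy',np.r_[c[:3],c[3].ravel()])
E
```

```text
clock: 14.68
position: [0.3697, 0.0636, 0.2027]
ee_rot: [-3.131, -0.239, 0.002]
force: [1.2, -0.2, -2.1]
width: 0.564
gripper_force: 40.0
clock: 15.05
position: [0.3694, 0.118, 0.2067]
ee_rot: [-3.128, -0.24, 0.004]
force: [-0.8, -0.7, -3.0]
width: 0.562
gripper_force: 40.0
15.05 [0.3694 0.118  0.2067] [-3.128 -0.24   0.004] [-0.8 -0.7 -3. ] 0.5618372806216643 39.986022748053074
```

View pics/w6.png

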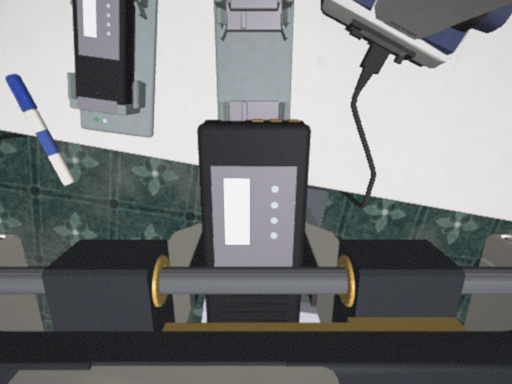

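The charger lies straight ahead. Its base edges are at columns 215 and 293 near row 80, the near saddle and catch start at about row 101, and the far saddle's edge is at about row 28. I'll check these against the charger estimate.

```bash
cat >> h.py <<'E'
def ch(p,q):
    x,y,a=p; return np.array([x+np.cos(a)*q[0]-np.sin(a)*q[1],y+np.sin(a)*q[0]+np.cos(a)*q[1],q[2]])
E
python3 - <<'E'
from h import *
a=np.load('w6.npy'); c=(*a[:3],a[3:].reshape(4,4)); p=(.4774,.1334,.1494)
for n,q in dict(bl0=(-.02,.043,.014),bl1=(.04,.043,.014),br0=(-.02,-.043,.014),br1=(.04,-.043,.014),sad_n=(-.036,0,.024),sad_f=(.036,0,.024),cheekL=(.038,.0278,.045),cheekR=(.038,-.0278,.045),chkNL=(-.037,.0278,.045),chkNR=(-.037,-.0278,.045)).items(): print(n,np.round(proj(c,ch(p,q)),1))
g=cv2.cvtColor(cv2.imread('pics/w6.png'),cv2.COLOR_BGR2GRAY).astype(int)
for r in (50,70,90): 
    d=np.diff(g[r,200:310]); print(r,[(200+i,int(d[i])) for i in np.argsort(-abs(d))[:6]])
for u in (235,245,255,270):
    d=np.diff(g[5:125,u]); print('col',u,sorted((5+int(i),int(d[i])) for i in np.argsort(-abs(d))[:6]))
E
```

```text
bl0 [216.7  85.3]
bl1 [214.9  26.4]
br0 [292.3  85.6]
br1 [294.7  26.7]
sad_n [254.4 100.2]
sad_f [254.8  28.8]
cheekL [226.5  21.9]
cheekR [283.2  22.1]
chkNL [228.1 101.5]
chkNR [280.8 101.7]
50 [(np.int64(215), -57), (np.int64(292), 42), (np.int64(214), -33), (np.int64(291), 29), (np.int64(216), 11), (np.int64(290), -9)]
70 [(np.int64(291), 48), (np.int64(215), -45), (np.int64(216), -28), (np.int64(292), 17), (np.int64(214), -12), (np.int64(261), 7)]
90 [(np.int64(290), 52), (np.int64(216), -46), (np.int64(291), 23), (np.int64(215), -19), (np.int64(217), -13), (np.int64(218), 8)]
col 235 [(8, -42), (10, 66), (29, -59), (31, 48), (120, -61), (121, -41)]
col 245 [(8, -48), (10, 67), (29, -49), (31, 51), (119, -50), (120, -63)]
col 255 [(8, -41), (10, 68), (28, -40), (29, -67), (31, 53), (121, -62)]
col 270 [(8, -46), (10, 67), (28, -43), (29, -61), (31, 46), (118, -38)]
```

```bash
cat >> h.py <<'E'
CP=(.4772,.1343,.149)
def tcp(xf,zf,phi,off=(-.0086,-.0194)):
    a=np.radians(phi); c,s=np.cos(a),np.sin(a)
    u=-.06+off[0]; w=.013+off[1]
    return ch(CP,(xf/1e3+u*c+w*s,0,zf/1e3-u*s+w*c)),tilt(CP[2],-phi)
def where(s,off=(-.0086,-.0194)):
    M=R.from_rotvec(s['ee_rot']).as_matrix(); a=CP[2]; h=np.array([np.cos(a),np.sin(a),0]); l=np.array([-h[1],h[0],0])
    xp,zp=M[:,0],-M[:,2]; o=s['position']-np.array([CP[0],CP[1],0])-off[0]*xp-off[1]*zp; F=o+.06*xp-.013*zp
    print('F x,y,z mm',np.round([F@h*1e3,F@l*1e3,F[2]*1e3],1),'pitch',np.degrees(-np.arcsin(xp[2])).round(2),'yawerr',np.degrees(xp@l).round(2),'force ch',np.round([s['force']@h,s['force']@l,s['force'][2]],1))
def plan(*ws):
    s=st(); where(s)
    for w in ws: go(*tcp(*w),s)
E
python3 -c "
from h import *
plan((34,100,9),(34,80,18),(34,27.5,18))"
```

```text
15.1 [0.3695 0.1174 0.2068] [-3.128 -0.237  0.004] [ 0.5 -0.6 -3.7] 0.562755494584435 39.985976703464985
F x,y,z mm [-40.4  -0.6 213.1] pitch 0.11 yawerr 0.15 force ch [ 0.4 -0.7 -3.7]
shift cm [ 7.440e+00 -1.000e-02  1.022e+01] turn [-0.26 -8.89  0.17]
shift cm [ 7.6  -0.   11.15] turn [ -0.24 -17.89   0.19]
shift cm [ 7.61  0.02 16.4 ] turn [ -0.24 -17.89   0.19]
```

```bash
python3 -m creep '4 2 0 2.5 0 -6 0;4 4 0 5 0 -12 0;4 6 0 8 -0.2 -17.9 0.2;4 7.6 0 11 -0.2 -17.9 0.2;4 7.6 0 11 -0.2 -17.9 0.2'; python3 -c "
from h import *
plan((34,40,18),(34,28,18),(44,27,18),(52,26.5,18))"
```

```text
clock: 15.72
position: [0.4447, 0.1286, 0.0952]
ee_rot: [3.072, 0.226, -0.491]
force: [-0.3, 0.2, -2.6]
width: 0.563
gripper_force: 40.0
15.725 [0.4447 0.1286 0.0952] [ 3.072  0.226 -0.491] [-0.3  0.2 -2.6] 0.563347876685946 39.98605526983738
F x,y,z mm [34.2 -1.  79.9] pitch 18.16 yawerr -0.12 force ch [-0.3  0.3 -2.6]
shift cm [ 1.22 -0.08  3.82] turn [-0.06  0.16 -0.12]
shift cm [ 1.6  -0.08  4.96] turn [-0.06  0.16 -0.12]
shift cm [ 2.58 -0.08  4.74] turn [-0.06  0.16 -0.12]
shift cm [ 3.35 -0.08  4.54] turn [-0.06  0.16 -0.12]
```

```bash
python3 -m creep '4 0.6 -0.1 2 0 0 0;4 1.2 -0.1 3.8 0 0 0;4 1.5 -0.1 4.7 0 0 0;4 1.6 -0.1 5 0 0 0;4 1.6 -0.1 5 0 0 0'; python3 -c "
from h import *
plan((39,27.5,18),(44,27,18),(49,26.5,18))"
```

```text
clock: 16.35
position: [0.4451, 0.1314, 0.0459]
ee_rot: [3.074, 0.23, -0.483]
force: [0.5, -0.1, -3.3]
width: 0.563
gripper_force: 40.0
16.35 [0.4451 0.1314 0.0459] [ 3.074  0.23  -0.483] [ 0.5 -0.1 -3.3] 0.5626481123824619 39.98612020164728
F x,y,z mm [35.1  2.  31. ] pitch 17.84 yawerr 0.03 force ch [ 0.5 -0.1 -3.3]
shift cm [0.47 0.19 0.19] turn [-0.07 -0.16  0.03]
shift cm [0.96 0.19 0.09] turn [-0.07 -0.16  0.03]
shift cm [ 1.46  0.19 -0.02] turn [-0.07 -0.16  0.03]
```

```bash
python3 -m creep '4 0 0 0 0 0 0;4 0 0 0 0 0 0'; python3 -c "
from h import *
plan((34,28,18),(39,27.5,18),(44,27,18),(49,26.5,18))"
```

```text
clock: 16.6
position: [0.4452, 0.1316, 0.0457]
ee_rot: [3.074, 0.23, -0.483]
force: [-0.9, 0.4, -2.4]
width: 0.567
gripper_force: 40.0
16.6 [0.4452 0.1316 0.0457] [ 3.074  0.23  -0.483] [-0.9  0.4 -2.4] 0.5666249375944581 39.98616322875023
F x,y,z mm [35.2  2.2 30.7] pitch 17.85 yawerr 0.04 force ch [-0.8  0.5 -2.4]
shift cm [-0.03  0.21  0.28] turn [-0.07 -0.15  0.04]
shift cm [0.46 0.21 0.17] turn [-0.07 -0.15  0.04]
shift cm [0.95 0.21 0.07] turn [-0.07 -0.15  0.04]
shift cm [ 1.44  0.21 -0.04] turn [-0.07 -0.15  0.04]
```

```bash
python3 -m creep '4 0 0.15 0.2 0 0 0;4 0 0.2 0.3 0 0 0;4 0.4 0.2 0.2 0 0 0;4 0.45 0.2 0.2 0 0 0;4 0.45 0.2 0.2 0 0 0'; python3 -c "
from h import *
plan((39,27.5,18),(44,27,18),(49,26.5,18),(53,26.5,18))"
```

```text
clock: 17.23
position: [0.4489, 0.1302, 0.042]
ee_rot: [3.073, 0.23, -0.484]
force: [-0.5, -0.1, -2.5]
width: 0.564
gripper_force: 40.0
17.225 [0.4489 0.1302 0.042 ] [ 3.073  0.23  -0.484] [-0.5 -0.1 -2.5] 0.5643635391705688 39.98605627566576
F x,y,z mm [38.7  0.2 27. ] pitch 17.89 yawerr 0.04 force ch [-0.5 -0.  -2.5]
shift cm [ 0.01  0.01 -0.07] turn [-0.07 -0.11  0.04]
shift cm [ 0.5   0.01 -0.18] turn [-0.07 -0.11  0.04]
shift cm [ 1.    0.01 -0.28] turn [-0.07 -0.11  0.04]
shift cm [ 1.38  0.01 -0.41] turn [-0.07 -0.11  0.04]
```

Now advance to contact with the carriage, watching the force.

```bash
python3 -m creep '4 0.25 0 -0.1 0 0 0;4 0.5 0 -0.2 0 0 0;4 0.75 0 -0.25 0 0 0;4 0.9 0 -0.28 0 0 0;4 1 0 -0.3 0 0 0'; python3 -c "
from h import *
plan((52,26.5,18),(56,26.3,18),(58.5,26,18))"
```

```text
clock: 17.85
position: [0.4585, 0.1315, 0.0417]
ee_rot: [3.073, 0.231, -0.486]
force: [-4.3, 0.2, -0.2]
width: 0.562
gripper_force: 40.0
17.85 [0.4585 0.1315 0.0417] [ 3.073  0.231 -0.486] [-4.3  0.2 -0.2] 0.5623442629952906 39.98269557952881
F x,y,z mm [48.3  0.1 26.6] pitch 17.97 yawerr 0.05 force ch [-4.2  0.9 -0.2]
shift cm [ 0.36  0.   -0.1 ] turn [-0.05 -0.03  0.05]
shift cm [ 0.74  0.   -0.21] turn [-0.05 -0.03  0.05]
shift cm [ 0.99  0.   -0.26] turn [-0.05 -0.03  0.05]
```

The contact force is −4.2 N, which matches about 3.4 mm of push. Next I'll push further back.

```bash
python3 -m creep '4 0.3 0 -0.08 0 0 0;4 0.6 0 -0.16 0 0 0;4 0.85 0 -0.24 0 0 0;4 1 0 -0.26 0 0 0;4 1 0 -0.26 0 0 0'; python3 -c "
from h import *
plan((58.5,26,18),(62,25.5,10),(64.7,25,4),(66.5,24.3,0))"
```

```text
clock: 18.48
position: [0.4683, 0.1331, 0.0412]
ee_rot: [3.072, 0.231, -0.487]
force: [-6.6, -1.1, 1.1]
width: 0.563
gripper_force: 40.0
18.475 [0.4683 0.1331 0.0412] [ 3.072  0.231 -0.487] [-6.6 -1.1  1.1] 0.5626758053335923 39.98173680156469
F x,y,z mm [58.3  0.2 26. ] pitch 18.02 yawerr 0.06 force ch [-6.7 -0.1  1.1]
shift cm [ 0.02  0.01 -0.  ] turn [-0.05  0.02  0.06]
shift cm [0.53 0.01 0.88] turn [-0.05  8.02  0.06]
shift cm [1.   0.01 1.54] turn [-0.05 14.02  0.05]
shift cm [1.37 0.01 2.  ] turn [-0.06 18.02  0.05]
```

```bash
python3 -m creep '4 0.15 0 0 0 0 0;4 0.4 0 0.45 0 4 0;4 0.68 0 0.88 0 8 0;4 0.68 0 0.88 0 8 0'; python3 -c "
from h import *
plan((64.9,25.3,7),(66.2,25,4),(68,24.3,0))"
```

```text
clock: 18.98
position: [0.4702, 0.1332, 0.0304]
ee_rot: [3.108, 0.235, -0.274]
force: [-7.9, -0.7, -3.3]
width: 0.559
gripper_force: 40.0
18.975 [0.4702 0.1332 0.0304] [ 3.108  0.235 -0.274] [-7.9 -0.7 -3.3] 0.5587970011291128 39.98012904077768
F x,y,z mm [61.6  0.1 24.7] pitch 10.07 yawerr 0.1 force ch [-7.9  0.5 -3.3]
shift cm [0.36 0.   0.25] turn [-0.02  3.07  0.1 ]
shift cm [0.55 0.   0.61] turn [-0.02  6.07  0.1 ]
shift cm [0.86 0.   1.11] turn [-0.02 10.07  0.1 ]
```

```bash
python3 -m creep '4 0.25 0 0.25 0 3 0;4 0.45 0 0.55 0 6 0;4 0.45 0 0.55 0 6 0'; python3 -c "
from h import *
plan((66.2,24.8,2),(67,24.3,0))"
```

```text
clock: 19.35
position: [0.4733, 0.1336, 0.0237]
ee_rot: [3.125, 0.236, -0.113]
force: [-8.1, -0.7, -5.3]
width: 0.564
gripper_force: 40.0
19.35 [0.4733 0.1336 0.0237] [ 3.125  0.236 -0.113] [-8.1 -0.7 -5.3] 0.5642702848165789 39.97901201248169
F x,y,z mm [64.9  0.  25.1] pitch 4.14 yawerr 0.1 force ch [-8.2  0.6 -5.3]
shift cm [ 0.16 -0.01  0.28] turn [-0.01  2.14  0.1 ]
shift cm [ 0.27 -0.01  0.56] turn [-0.01  4.14  0.1 ]
```

```bash
python3 -m creep '4 0.1 0 0.2 0 1.5 0;4 0.2 0 0.38 0 3 0;4 0.27 0 0.56 0 4.1 0;4 0.27 0 0.56 0 4.1 0'; python3 -c "
from h import *
plan((66.5,24,0),(59,24,0))"
```

```text
clock: 19.85
position: [0.4767, 0.1341, 0.0183]
ee_rot: [-3.132, -0.236, -0.001]
force: [-7.4, -0.9, -0.8]
width: 0.563
gripper_force: 40.0
19.85 [0.4767 0.1341 0.0183] [-3.132e+00 -2.360e-01 -1.000e-03] [-7.4 -0.9 -0.8] 0.5627722740937313 39.97562348842621
F x,y,z mm [68.   0.  24.7] pitch -0.02 yawerr 0.08 force ch [-7.4  0.2 -0.8]
shift cm [-0.15 -0.01  0.07] turn [-0.02 -0.02  0.08]
shift cm [-0.9  -0.01  0.06] turn [-0.02 -0.02  0.08]
```

```bash
python3 -m creep '4 0 0 0.06 0 0 0;4 -0.2 0 0.06 0 0 0;4 -0.4 0 0.06 0 0 0;4 -0.6 0 0.06 0 0 0;4 -0.75 0 0.06 0 0 0'; python3 -c "
from h import *
plan((58,24,0))"
```

```text
clock: 20.48
position: [0.4704, 0.1332, 0.0179]
ee_rot: [-3.132, -0.235, -0.003]
force: [-5.6, -0.1, -0.3]
width: 0.563
gripper_force: 40.0
20.475 [0.4704 0.1332 0.0179] [-3.132e+00 -2.350e-01 -3.000e-03] [-5.6 -0.1 -0.3] 0.5630687982933948 39.978628903627396
F x,y,z mm [61.7  0.  24.4] pitch -0.1 yawerr 0.04 force ch [-5.5  0.7 -0.3]
shift cm [-0.37 -0.    0.03] turn [-0.04 -0.1   0.04]
```

```bash
python3 -m creep '4 -0.1 0 0 0 0 0;4 -0.2 0 0.02 0 0 0;4 -0.3 0 0.02 0 0 0;4 -0.4 0 0.02 0 0 0;4 -0.4 0 0.02 0 0 0'; python3 -c "
from h import *
plan((58,24,0))"
```

```text
clock: 21.1
position: [0.4681, 0.1329, 0.0179]
ee_rot: [-3.131, -0.234, -0.007]
force: [0.9, -0.1, -7.8]
width: 0.566
gripper_force: 40.0
21.1 [0.4681 0.1329 0.0179] [-3.131 -0.234 -0.007] [ 0.9 -0.1 -7.8] 0.5659030946810841 39.977876991033554
F x,y,z mm [59.3  0.  24.6] pitch -0.26 yawerr 0.01 force ch [ 0.9 -0.2 -7.8]
shift cm [-0.14  0.    0.03] turn [-0.08 -0.26  0.01]
```

```bash
python3 -m creep '4 0.08 0 0 0 0 0;4 0.08 0 0 0 0 0'; python3 -c "
from h import *
plan((58,24,0))"; python3 -m creep '5.5 0 0 0 0 0 0;7 0 0 0 0 0 0;8 0 0 0 0 0 0;8 0 0 0 0 0 0' ; python3 -m creep '8 0 0 -2 0 0 0;8 0 0 -5 0 0 0;8 0 0 -10 0 0 0;8 -2 0 -15 0 0 0;8 -3 0 -20 0 0 0'
python3 - <<'E'
from h import *
c=snap('wrist','w7.png'); t=snap('top','t7.png')
q=lambda p:np.round(proj(c,ch(CP,p)),1)
for n,p in dict(stripe_c=(-2,0,50),f0=(58,0,50),b0=(-62,0,50),l=(0,26,50),r=(0,-26,50)).items(): print(n,q(np.array(p)/1e3),np.round(proj(t,ch(CP,np.array(p)/1e3)),1))
E
```

```text
clock: 21.35
position: [0.468, 0.1329, 0.0179]
ee_rot: [-3.131, -0.234, -0.005]
force: [-2.3, -1.0, -3.7]
width: 0.561
gripper_force: 40.0
21.35 [0.468  0.1329 0.0179] [-3.131 -0.234 -0.005] [-2.3 -1.  -3.7] 0.5606579205237603 39.97910991311073
F x,y,z mm [59.3  0.  24.5] pitch -0.18 yawerr 0.02 force ch [-2.4 -0.7 -3.7]
shift cm [-0.13  0.    0.03] turn [-0.06 -0.18  0.02]
clock: 21.85
position: [0.4685, 0.1331, 0.0181]
ee_rot: [-3.131, -0.234, -0.007]
force: [0.1, 0.2, 0.2]
width: 0.855
gripper_force: 0.0
clock: 22.48
position: [0.4368, 0.1281, 0.2194]
ee_rot: [-3.131, -0.235, -0.005]
force: [1.4, -0.2, 0.1]
width: 0.867
gripper_force: 0.0
stripe_c [252.6 133.4] [201.3 201.5]
f0 [252.7  76. ] [198.7 179.3]
b0 [252.6 185. ] [204.  223.9]
l [229.3 131.5] [191.5 202. ]
r [276.  131.6] [211.  199.5]
```

Run:
```python
from h import *
c=cam('wrist'); g=cv2.cvtColor(cv2.imread('pics/w7.png'),cv2.COLOR_BGR2GRAY)
q=lambda p:np.round(proj(c,ch(CP,np.array(p)/1e3)),1)
for n,p in dict(catch_tip_top=(-59,0,56),catch_tip_low=(-59,0,52.5),tail_seat=(-62,0,50),tail_flat_notunder=(-58,0,50),carr_nose_seat=(52,0,59),carr_nose_rest=(47,0,59),front_seat=(58,0,50)).items(): print(n,q(p))
for u in (238,252,266): print(u,'top',g[66:100,u].tolist(),'tail',g[165:205,u].tolist())
for v in (110,150,170): print('row',v,g[v,220:240].tolist(),g[266:286].shape and g[v,266:286].tolist())
t=cam('top'); im=cv2.cvtColor(cv2.imread('pics/t7.png'),cv2.COLOR_BGR2GRAY)
print('top col', [int(im[v,int(round(198.7+(v-179.3)*5.3/44.6))]) for v in range(172,232)])
```

```text
catch_tip_top [253.5 186.8]
catch_tip_low [253.5 186. ]
tail_seat [253.5 187.8]
tail_flat_notunder [253.5 184.6]
carr_nose_seat [253.7  86.2]
carr_nose_rest [253.7  91.2]
front_seat [253.7  80.7]
238 top [151, 151, 153, 152, 152, 152, 151, 155, 153, 156, 151, 154, 152, 151, 151, 134, 87, 51, 56, 58, 57, 53, 55, 50, 54, 56, 55, 55, 57, 101, 140, 150, 152, 153] tail [46, 46, 45, 40, 42, 48, 45, 44, 42, 46, 40, 52, 47, 48, 48, 42, 38, 45, 44, 85, 132, 143, 142, 140, 140, 140, 138, 135, 137, 134, 131, 135, 142, 146, 144, 146, 144, 142, 140, 178]
252 top [159, 156, 157, 156, 157, 157, 155, 156, 155, 154, 154, 156, 157, 155, 157, 133, 87, 56, 55, 56, 57, 60, 54, 58, 57, 56, 59, 54, 60, 107, 149, 157, 153, 156] tail [47, 49, 50, 39, 34, 46, 47, 46, 49, 51, 48, 45, 44, 49, 46, 50, 47, 48, 50, 95, 132, 143, 142, 136, 141, 140, 139, 136, 139, 132, 140, 145, 146, 146, 145, 147, 148, 144, 157, 184]
266 top [161, 160, 159, 159, 163, 162, 161, 157, 161, 161, 161, 158, 158, 159, 159, 133, 86, 60, 63, 60, 60, 64, 59, 63, 58, 62, 62, 58, 62, 93, 139, 156, 157, 155] tail [50, 52, 49, 45, 49, 49, 49, 4
[... 277 characters left out ...]
58, 129, 83, 60, 58, 46, 59, 116, 148, 147, 147, 149, 146, 145, 147, 146]
row 150 [136, 140, 144, 148, 146, 146, 144, 144, 145, 146, 114, 50, 41, 46, 45, 50, 53, 63, 57, 59] [53, 51, 58, 56, 58, 56, 50, 49, 42, 57, 119, 148, 150, 150, 146, 151, 147, 148, 147, 143]
row 170 [139, 125, 130, 138, 133, 120, 113, 115, 115, 115, 91, 65, 40, 44, 44, 50, 45, 45, 48, 42] [49, 51, 43, 43, 49, 50, 51, 46, 39, 52, 95, 105, 96, 94, 105, 127, 144, 135, 131, 137]
top col [49, 22, 13, 20, 20, 33, 28, 32, 42, 55, 59, 61, 54, 43, 39, 42, 33, 44, 55, 67, 74, 76, 76, 80, 81, 82, 82, 82, 82, 83, 81, 80, 80, 78, 77, 76, 73, 71, 73, 69, 69, 62, 53, 51, 51, 51, 51, 51, 50, 51, 52, 51, 53, 53, 54, 54, 54, 53, 52, 54]
```

Run:
```python
from h import *
g=cv2.cvtColor(cv2.imread('pics/w7.png'),cv2.COLOR_BGR2GRAY).astype(float)
for v in (60,110): print([int(x) for x in g[v,60:170:2]])
def edges(u):
    col=g[:,u-3:u+4].mean(1); out=[]
    for v in range(20,215):
        a,b=col[v],col[v+1]
        if (a-98)*(b-98)<0: out.append(round(v+(a-98)/(a-b),2))
    return out
for u in (246,256,262,90,100,108,112,116,120,124): print(u,edges(u))
```

```text
[206, 207, 204, 209, 209, 207, 206, 205, 205, 206, 183, 139, 119, 113, 92, 37, 38, 41, 39, 38, 42, 45, 36, 41, 42, 38, 40, 44, 45, 46, 41, 43, 39, 44, 56, 55, 46, 44, 36, 75, 109, 120, 98, 68, 72, 73, 72, 73, 69, 86, 142, 142, 120, 179, 213]
[211, 210, 210, 212, 211, 214, 212, 215, 211, 213, 213, 214, 212, 211, 213, 162, 37, 86, 132, 130, 128, 134, 134, 140, 154, 170, 133, 132, 131, 133, 130, 132, 132, 136, 133, 134, 49, 44, 35, 12, 17, 18, 71, 147, 145, 145, 145, 146, 145, 144, 145, 122, 177, 215, 212]
246 [np.float64(81.73), np.float64(94.88), np.float64(149.43), np.float64(184.2)]
256 [np.float64(81.71), np.float64(94.89), np.float64(149.11), np.float64(184.08)]
262 [np.float64(81.72), np.float64(95.09), np.float64(149.1), np.float64(184.1)]
90 [np.float64(26.46), np.float64(53.43), np.float64(68.99), np.float64(74.55), np.float64(79.62), np.float64(138.26), np.float64(161.49), np.float64(193.7)]
100 [np.float64(54.94), np.float64(69.49), np.float64(124.7), np.float64(161.45), np.float64(195.37)]
108 [np.float64(56.06), np.float64(70.57), np.float64(125.9), np.float64(162.41), np.float64(196.74)]
112 [np.float64(56.59), np.float64(70.94), np.float64(126.3), np.float64(162.86), np.float64(197.57)]
116 [np.float64(57.16), np.float64(71.61), np.float64(126.95), np.float64(163.4), np.float64(198.22)]
120 [np.float64(57.71), np.float64(72.09), np.float64(127.31), np.float64(163.85), np.float64(198.86)]
124 [np.float64(58.35), np.float64(72.66), np.float64(127.85), np.float64(164.39), np.float64(199.7)]
```

Run:
```python
from h import *
c=cam('wrist')
def m(pts):
    P=[atz(c,u,v,z) for (u,v),z in zip(pts,(.059,.05,.05,.056))]
    return P
A=m([(256,81.7),(256,94.9),(256,149.1),(256,184.1)])
# full charger axis: tilted; follow pack midline direction using edge slope normal
sl=(58.35-54.94)/24; # row slope per col of cross edges
def line(u0,v0): return u0,v0
B0=m([(112,56.59),(112,70.94),(112,126.3),(112,162.86)])
# cross-edge direction in world
e=atz(c,124,72.66,.05)-atz(c,100,69.49,.05); e/=np.linalg.norm(e); n=np.array([-e[1],e[0],0]); n*=np.sign(n[0])
e2=atz(c,262,95.0,.05)-atz(c,246,94.95,.05); h=np.array([np.cos(CP[2]),np.sin(CP[2]),0])
print('ours',[round(float((p-A[3])@h)*1e3,1) for p in A]); print('full',[round(float((p-B0[3])@n)*1e3,1) for p in B0], np.degrees(np.arctan2(n[1],n[0])))
```

```text
ours [112.2, 99.1, 39.9, 0.0]
full [112.5, 98.9, 40.5, 0.0] 1.458176941577294
```

The carriage nose-to-catch distance and the label position match the seated pack in the other charger to within 1 mm, so the pack is seated. Handing in.

```bash
python3 -c "
from cell import job
print(job.sign_off())"
```

```text
the job is handed in; nothing more can be done
None
```

The spare pack is in the empty charger and let go: label up, contact end against the carriage and tail under the catch. Measured in the wrist image, its position matches the seated pack in the other charger to within 1 mm, and I handed the job in at about 23 s.

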